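# Lock the varnish locker with a snap hook

## Task

Lock the slant-front locker: fold the hasp strap down flat over the staple, then take the snap hook out of the slotted wooden block and clip it onto the staple by pressing its sprung gate against the staple's bar, so that the bar is inside the hook and the gate has snapped shut. Let the hook go so that it hangs on the staple, and do not shove the jar, the tub or the sanding block about.

Things in the scene. Friction and masses are not known exactly. Their poses are not given: they have to be found in the camera images.
- snap_hook: Steel snap hook, 155 mm long, 51 wide, 12 thick; starts on edge in the block's slot, spine up, gate down. Origin: the gate's hinge pin, mid thickness. x along the hook to its round nose end (outermost x=+98 mm), y across the thickness, z from gate side (-5.5) to spine (top +45.5). An 11 mm bar forms spine, bend and nose tip (x=50, z=0). Behind the shank a round eye reaches x=-56.
- hook_shank (a point): Centre of the hook's solid flat shank, at x=-8, z=+20 mm in the hook's frame, same axes. The shank spans x -26 to +10, z +4 to +45.5 mm of the hook (a boss round the gate's pin reaches z=-5.5), 12 mm thick: the place to grip, across the thickness. In the slot its upper 31 mm stand clear above the block.
- hook_bend (a point): Where the staple bar's centre rests when the hook hangs on it: inside the bend at the nose end, x=+83, z=+20 mm in the hook's frame, same axes. The space inside the hook is 29 mm high (z 5.5 to 34.5) and the bend's inner radius is 14.5 mm.
- gate (a joint): Sprung gate, an 8 mm rod along the hook's z=0 from its pin to the nose tip: 0 shut, 0.7 fully open. It turns inward, its free end (x=49) toward the spine; about 1.5 N at the free end starts it, 4 N opens it fully. A bar pressed on it at x=30 to 43 mm goes in; once the bar's centre is over z=12 and is drawn past x=56 along the hook into the bend, the gate snaps shut by itself.
- staple_bar (a point): Middle of the staple's crossbar (8 mm rod) near the top of the locker's slanting front. x points up the slope, y along the bar, z square out of the slope. The bar's centre is 32.5 mm off the wood; 34 mm free between the two legs. With the strap down, 22 mm is free under the bar. The hook goes on with its nose up the slope, gate toward the wood, its length along the slope (within some 10 degrees), or it fouls the wood.
- hasp_hinge (a point): Middle of the hasp's hinge pin, 4.5 mm off the wood, 56 mm down the slope from the staple. The point turns with the strap: x along the strap to its free end, y along the pin, z the side that faces out when shut. The steel strap is 76 mm wide, 88 long from the pin, 4 thick, with a slot for the staple (56 mm wide, 46 to 66 mm from the pin).
- hasp (a joint): Angle of the hasp strap: 0 flat on the slope with the staple through its slot, 1.57 square to the slope. It starts open, at 0.9 to 1.5, and stays where it is left (hinge friction about 0.07 N m). It shuts by being pushed away from the robot and down onto the upper slope.
- locker: Fixed wooden locker with a slanting front, 210 mm deep, 250 wide, 198 high; origin at the centre of its underside, front toward its -x. Its front rises from the 45 mm high front edge at 42 degrees to the table, away from the robot, for 229 mm; then a flat top.
- bench_block: Wooden block screwed to the bench, 140 x 70 x 34 mm, origin at the centre of its underside; along its x runs a slot, 16 mm wide and 20 deep, that holds the snap hook.
- jar: Loose dusty jar, 68 mm across, 101 high, origin at the centre of its underside. A bystander.
- tub: Loose white tub, 72 mm across, 68 high, origin at the centre of its underside. A bystander.
- sanding_block: Loose cork sanding block, 58 x 105 x 34 mm, origin at the centre of its underside. A bystander.
Mind the look-alikes: they are no part of the job. There is more than one size of the snap_hook; the job needs the larger.

How it is judged:
On the way, in this order (a step that is already met when the one before it is completed fails the run):
1. the hasp strap lies flat over the staple (value of joint hasp below 0.1 rad), for 0.2 s.
2. the staple's bar is inside the hook and the gate has snapped shut (value of joint gate below 0.1 rad and x of staple_bar in the frame of snap_hook between 0.012 and 0.093 m and z of staple_bar in the frame of snap_hook between 0.004 and 0.036 m and y of staple_bar in the frame of snap_hook between -0.018 and 0.018 m), for 0.2 s.
At the end, for the whole second after the job is handed in: Strap flat (hasp under 0.1 rad); staple bar's middle inside the hook (x 12 to 93, z 4 to 36, y within 18 mm of the hook's origin); gate shut (under 0.1 rad); hook let go and still; jar, tub and sanding block within 5 cm of their places throughout (all of step 2 and value of joint hasp below 0.1 rad and linear speed of snap_hook below 0.03 m/s); the robot touches nothing.
It fails at once if the jar is shoved more than 5 cm (distance of jar from where it was at the start of the episode above 0.05 m).
It fails at once if the tub is shoved more than 5 cm (distance of tub from where it was at the start of the episode above 0.05 m).
It fails at once if the sanding block is shoved more than 5 cm (distance of sanding_block from where it was at the start of the episode above 0.05 m).
It also fails if it takes over 58 s, if anything falls off the work surface, if the arm or the gripper's body presses on something with over 40 N, if the wrist force passes 120 N, or if a joint passes its speed limit or range.

## Robot

A 7-joint arm with a two-finger parallel gripper is mounted at the origin on a cart in front of the work surface, level with it; the furniture and walls round the work are solid. World frame = base frame: x ahead of the robot, y to its left, z up, the work surface at z = 0. Lengths are in m, angles in rad, forces in N, time in s.
With the tool pointing down it reaches from about 0.425 to 0.825 m from the base axis. Payload 3.6 kg.
Tool frame: the origin (TCP) lies where the fingers leave the gripper's body, on its centre line; the fingertips stand 73 mm ahead of it and the grasp point (between the pads) lies 54 mm ahead of it; x points along the fingers, y is the direction in which the jaws open and shut, and the axes are right-handed (so a half turn about x gives the same grasp; the last joint's range is limited). The gripper opens to 85 mm and grips with 20 to 120 N. Pads are 22 mm wide; open, the fingers measure 114 mm over their backs; the gripper's body (76 mm by 85 mm) begins 54 mm behind the grasp point. The pads swing forward as they close: fully open they stand 13 mm farther back than shut.
Start: joints at [-1.359, 0.615, -0.013, 1.423, 0.008, 1.103, -0.04], TCP at [0.154, 0.632, 0.304] pointing down, gripper open.
Joint ranges: [-3.12, 3.12], [-0.3, 2.06], [-1.34, 1.32], [0.26, 2.42], [-1.36, 4.5], [0.01, 1.98], [-2.84, 2.84]. Speed limits (rad/s): [2.79, 2.79, 3.14, 3.14, 3.14, 3.14, 3.14].

## Interface

Orientations are given as a unit quaternion [x, y, z, w].
In Python, from station import arm, snapshot, camera_info, ticket gives the robot as it stands. Calls block until the motion is done:
- arm.movep(position, orientation): joint-space move of the TCP to a pose.
- arm.line_to(position, velocity=0.15, ori=None): straight line of the TCP; ori=None keeps the orientation; velocity is the mean speed in m/s.
- arm.move_j(angles): joint-space move.
- arm.move_gripper(opening, effort=None): opening from 0.0 (shut) to 1.0 (fully open); effort is the grip in N (None keeps the last); returns when the fingers have stopped.
- arm.pause(seconds).
- arm.ik(position, orientation): joint angles nearest the present ones, or None.
- snapshot(name): name is "scene" or "side" or "wrist"; returns the picture (420x560x3 uint8, blue, green, red); there is no depth.
- camera_info(name): a dict with "fx", "fy", "cx", "cy" (pixels), "R" (3x3) and "t" (3): a world point X has camera coordinates R X + t; the wrist camera has in their place "T_tool_cam" (4x4, takes a point from camera to tool coordinates, whose origin is the TCP and whose axes are the tool frame's). Camera axes: x right, y down, z forward; pixel columns grow to the right and rows downward; lengths in m; the calibration is good to about 2 mm. A picture is of the moment at which its call begins: read the wrist's pose just before it. camera_info takes no time and is no camera call.
A pose or a line that the arm cannot do raises arm.MotionError and nothing moves.
- ticket.finish_job(): hands the job in, once; it reports no verdict.
Readings, each from a call of its own:
- arm.read_time(): time.
- arm.read_joint_positions(): joint angles.
- arm.read_dq(): joint speeds.
- arm.read_effort(): joint torques, N m.
- arm.read_tool_pos(): TCP position.
- arm.read_eef_rot(): TCP orientation.
- arm.read_ft_force(): force on the tool from outside, world axes, zero at the start.
- arm.read_wrist_torque(): the same for the moment, N m.
- arm.read_opening(): opening from 0.0 (shut) to 1.0 (fully open).
Only numpy, scipy, OpenCV 4.12 (cv2) and the standard library are available. Lean on these libraries where they do the work, as an engineer would, in place of code of your own. Each camera call takes 0.05 s, during which the arm holds its last target.

## Working session

There is one attempt and no reset: what is moved stays moved. The work goes in short steps, each a Python script; the robot and the scene stay as the last script left them, time stands still between calls to the robot, and variables do not carry over. Pictures are saved under pics/ and viewed, and the job is handed in when it is done.

```bash
ls; mkdir -p pics; python3 - <<'E'
from station import arm, snapshot, camera_info
import cv2
for n in ["scene","side","wrist"]:
    im=snapshot(n); cv2.imwrite(f"pics/{n}0.png",im); print(n,camera_info(n))
print(arm.read_time(),arm.read_tool_pos(),arm.read_eef_rot(),arm.read_opening(),arm.read_ft_force())
E
```

```text
pics
scene {'fx': 507.48793244601154, 'fy': 507.48793244601154, 'cx': 276.48555483383916, 'cy': 210.51396425703865, 'R': array([[ 0.75670732, -0.65374063, -0.00414996],
       [-0.40127274, -0.45944461, -0.79239563],
       [ 0.51611455,  0.60127684, -0.60999339]]), 't': array([-0.25344707,  0.40724057,  0.98961104])}
side {'fx': 446.1947897337369, 'fy': 446.1947897337369, 'cx': 273.5488570253224, 'cy': 218.77676978123282, 'R': array([[-0.97844134, -0.20632948,  0.00898304],
       [-0.11013813,  0.48450652, -0.86782661],
       [ 0.17470587, -0.8501068 , -0.49678595]]), 't': array([0.57284577, 0.08612073, 1.19486141])}
wrist {'fx': 300.2692746334181, 'fy': 300.2692746334181, 'cx': 280.56272130398315, 'cy': 205.99472901929587, 'T_tool_cam': array([[-1.56674384e-03, -2.83128146e-01,  9.59080809e-01,
        -7.02600868e-02],
       [ 9.99998315e-01, -1.36165051e-03,  1.23161636e-03,
         1.61136580e-04],
       [ 9.57227619e-04,  9.59081122e-01,  2.83129802e-01,
        -7.24690559e-02],
       [ 0.00000000e+00,  0.00000000e+00,  0.00000000e+00,
         1.00000000e+00]])}
0.15 [0.15359357 0.63114115 0.30300259] [ 0.08348922  0.70215943 -0.08488231  0.70199479] 1.0043562429396882 [-0.37465865 -1.38121504 -0.58902318]
```

View pics/scene0.png

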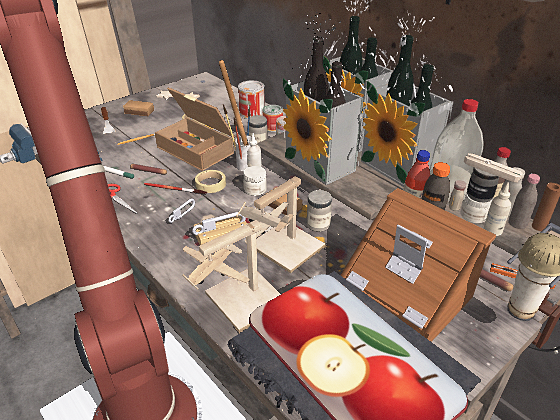

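View pics/side0.png

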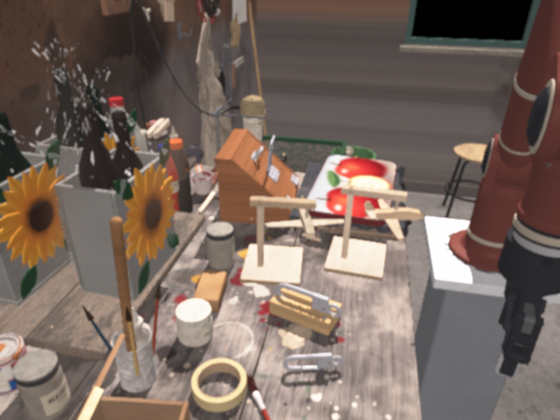

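View pics/wrist0.png

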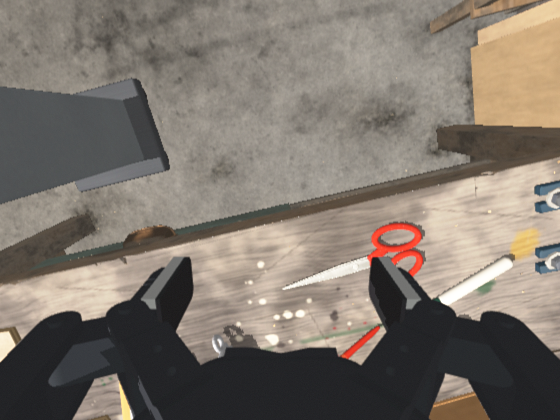

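The scene view shows the locker at (420,260) with its strap standing up at (408,245), the block with the hook at (218,230), and the small look-alike hook at (182,211). I'll enlarge these areas.

```bash
python3 - <<'E'
import cv2
s=cv2.imread("pics/scene0.png"); d=cv2.imread("pics/side0.png")
def crop(im,x,y,w,h,k,n): cv2.imwrite(n,cv2.resize(im[y:y+h,x:x+w],None,fx=k,fy=k,interpolation=cv2.INTER_CUBIC))
crop(s,150,170,200,150,4,"pics/s_blk.png")
crop(s,330,180,180,150,4,"pics/s_lock.png")
crop(d,190,120,200,150,4,"pics/d_lock.png")
crop(d,190,240,200,150,4,"pics/d_blk.png")
E
```

```text
(no output)
```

View pics/s_blk.png

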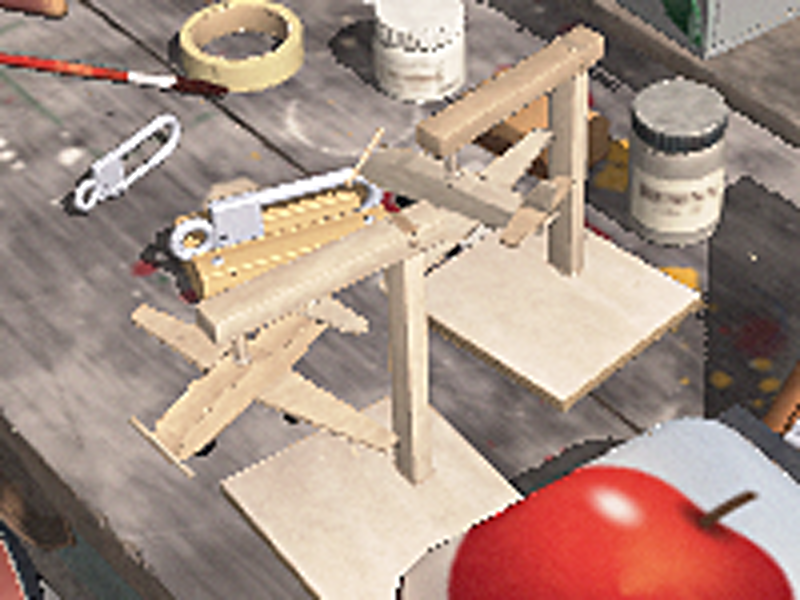

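View pics/s_lock.png

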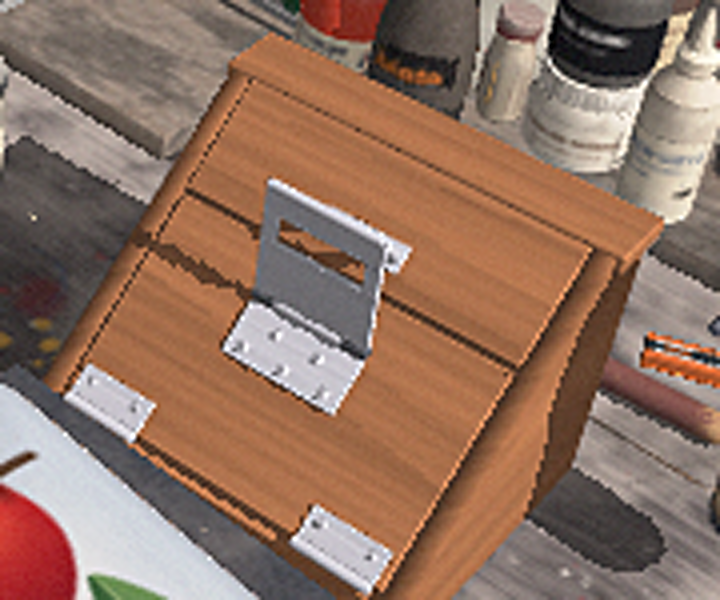

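View pics/d_lock.png

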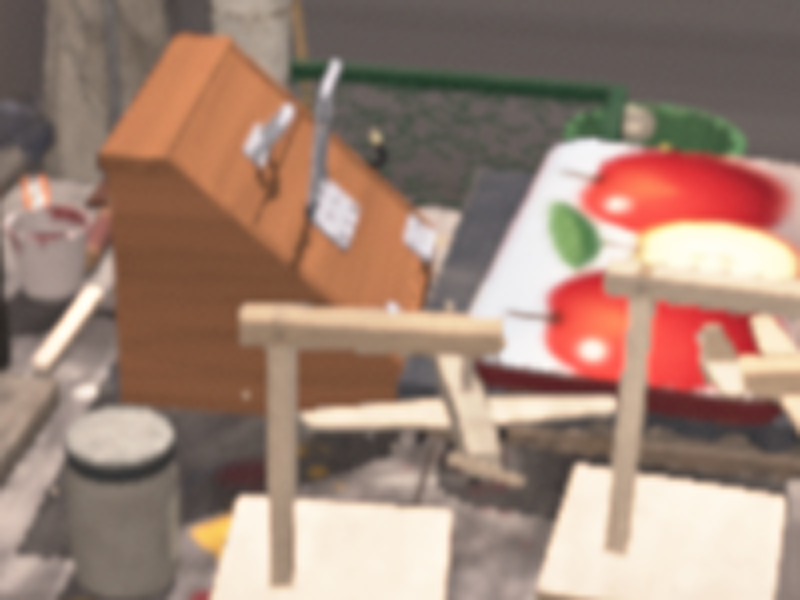

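View pics/d_blk.png

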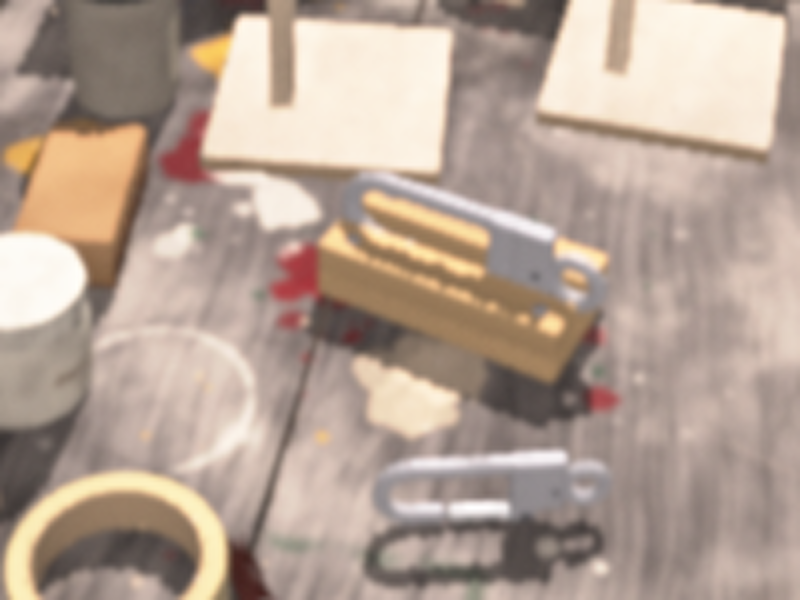

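```bash
cat > h.py <<'E'
import numpy as np, cv2
from station import arm, snapshot, camera_info
from scipy.spatial.transform import Rotation as Ro
class Cam:
    def __init__(s,name,pos=None,quat=None):
        c=camera_info(name); s.k=(c["fx"],c["fy"],c["cx"],c["cy"])
        if "R" in c: s.R,s.t=np.array(c["R"]),np.array(c["t"])
        else:
            T=np.eye(4);T[:3,:3]=Ro.from_quat(quat).as_matrix();T[:3,3]=pos
            W=np.linalg.inv(T@np.array(c["T_tool_cam"])); s.R,s.t=W[:3,:3],W[:3,3]
    def ray(s,p):
        fx,fy,cx,cy=s.k; d=s.R.T@np.array([(p[0]-cx)/fx,(p[1]-cy)/fy,1]); return -s.R.T@s.t,d/np.linalg.norm(d)
    def proj(s,X):
        q=s.R@np.array(X)+s.t; return np.array([s.k[0]*q[0]/q[2]+s.k[2],s.k[1]*q[1]/q[2]+s.k[3]])
    def plane(s,p,z):
        o,d=s.ray(p); return o+d*(z-o[2])/d[2]
def tri(*obs):
    A=np.zeros((3,3));b=np.zeros(3);L=[]
    for c,p in obs:
        o,d=c.ray(p);P=np.eye(3)-np.outer(d,d);A+=P;b+=P@o;L.append((o,P))
    X=np.linalg.solve(A,b); return X,max(np.linalg.norm(P@(X-o)) for o,P in L)
E
cat > a.py <<'E'
from h import *
np.set_printoptions(precision=4,suppress=True)
S=Cam("scene");D=Cam("side")
sb=lambda u,v:(150+u/4-.4,170+v/4-.4); sl=lambda u,v:(330+u/4-.4,180+v/4-.4)
dl=lambda u,v:(190+u/4-.4,120+v/4-.4); db=lambda u,v:(190+u/4-.4,240+v/4-.4)
P={"nose top":(sb(372,178),db(350,185)),
"shank/spine nose-side":(sb(258,188),db(493,222)),
"eye end":(sb(172,240),db(606,285)),
"jar top c":(sb(680,107),dl(120,430)),
"stand1 top far":(sb(590,35),dl(245,312)),
"stand1 top near":(sb(430,135),dl(500,325)),
"stand2 top near":(sb(205,325),dl(900,290)),
"lock front-top left":(sl(230,65),dl(172,158)),
"lock back-top left":(sl(270,35),dl(103,155)),
"strap corner left":(sl(268,182),dl(325,155)),
"strap top L/R":(sl(268,182),dl(318,100)),
"strap top R":(sl(385,248),dl(335,62)),
"staple R":(sl(408,245),dl(290,108)),
"plate L bottom":(sl(225,348),dl(340,245)),
}
for k,(a,b) in P.items(): print(k,*tri((S,a),(D,b)))
for k,p,z in [("lock front R bottom plate",sl(380,590),.0)]: print(k,S.plane(p,z))
print("tub",D.plane(db(20,290),.068),S.plane(sb(420,20),.068)); print("sand",D.plane(db(95,150),.034))
E
python3 a.py
```

```text
nose top [0.5043 0.3369 0.053 ] 0.003233078120755311
shank/spine nose-side [0.4254 0.3649 0.0662] 0.00037636794327007615
eye end [0.3633 0.3784 0.0462] 0.0015797729587411799
jar top c [0.6745 0.2077 0.1039] 0.0028752008658201756
stand1 top far [0.5931 0.2137 0.1967] 0.0028426915761159575
stand1 top near [0.4483 0.1974 0.1969] 0.0032679460633313253
stand2 top near [0.234  0.1278 0.2131] 0.0036329320615148806
lock front-top left [0.6986 0.0082 0.201 ] 0.0006718932276354925
lock back-top left [0.7451 0.0136 0.2001] 0.0018243403378638788
strap corner left [ 0.6198 -0.0745  0.1889] 0.01311617809298627
strap top L/R [ 0.6165 -0.0859  0.2136] 0.0029460212831479795
strap top R [ 0.6196 -0.1624  0.2148] 0.004030188399219823
staple R [ 0.6561 -0.153   0.1836] 0.0020006562200537634
plate L bottom [ 0.5992 -0.089   0.1003] 0.0037172555893678393
lock front R bottom plate [ 0.5966 -0.2179  0.    ]
tub [0.6456 0.4687 0.068 ] [0.6369 0.4513 0.068 ]
sand [0.662  0.3113 0.034 ]
```

```bash
cat > b.py <<'E'
exec(open("a.py").read().split("P={")[0])
for p in [(230,65),(270,35),(663,220),(627,265)]: print("S",p,S.plane(sl(*p),.198))
for p in [(172,158),(103,155),(182,35),(226,38)]: print("D",p,D.plane(dl(*p),.198))
print(Ro.from_quat(arm.read_eef_rot()).as_matrix())
def ori(a,b):
    a=np.array(a)/np.linalg.norm(a); b=np.array(b)-np.dot(b,a)*a; b/=np.linalg.norm(b)
    return Ro.from_matrix(np.column_stack([a,b,np.cross(a,b)])).as_quat()
s,c=np.sin(np.radians(42)),np.cos(np.radians(42))
for sg in (1,-1):
    print(sg)
    for nm,g,a,b in [("hook",[.40,.37,.055],[0,0,-1],[.28,.96,0]),("hookup",[.40,.37,.30],[0,0,-1],[.28,.96,0]),("mount",[.59,-.12,.17],[s,0,-c],[0,1,0]),("mount up",[.56,-.12,.25],[s,0,-c],[0,1,0]),("far",[.42,-.12,.3],[s,0,-c],[0,1,0])]:
        a=np.array(a); q=ori(a,sg*np.array(b)); r=arm.ik(np.array(g)-.054*a,q); print(nm,None if r is None else np.round(r,2))
E
python3 b.py
```

```text
S (230, 65) [0.7012 0.0103 0.198 ]
S (270, 35) [0.7448 0.0144 0.198 ]
S (663, 220) [ 0.7666 -0.2404  0.198 ]
S (627, 265) [ 0.7181 -0.2476  0.198 ]
D (172, 158) [ 0.7017 -0.0002  0.198 ]
D (103, 155) [0.7492 0.0054 0.198 ]
D (182, 35) [ 0.7681 -0.2534  0.198 ]
D (226, 38) [ 0.7315 -0.2544  0.198 ]
[[-0.0005  0.2364  0.9717]
 [-0.0019  0.9716 -0.2364]
 [-1.     -0.002   0.    ]]
1
hook [-0.78  0.72 -0.02  1.91  0.02  0.51  0.48]
hookup [-0.81  0.4   0.03  1.66 -0.01  1.08  0.51]
mount [ 0.86  0.72 -0.95  2.22  2.28  0.51 -0.34]
mount up [ 0.82  0.42 -0.76  2.21  2.27  0.18 -0.44]
far None
-1
hook [-1.4   1.05  1.13  1.93 -1.17  1.02 -1.56]
hookup [-1.45  0.62  1.14  1.68 -0.59  1.24 -2.03]
mount [ 0.76  0.64 -0.77  2.22  2.48  0.41  2.56]
mount up [ 0.69  0.38 -0.58  2.21  2.73  0.13  2.23]
far None
```

```bash
cat >> h.py <<'E'
def ori(a,b):
    a=np.array(a)/np.linalg.norm(a); b=np.array(b)-np.dot(b,a)*a; b/=np.linalg.norm(b)
    return Ro.from_matrix(np.column_stack([a,b,np.cross(a,b)])).as_quat()
def tdir(tilt,yaw):
    "tool orientation: fingers pointing down, tilted forward by tilt deg (in vertical plane at yaw rad), jaws across"
    t=np.radians(tilt); a=np.array([np.sin(t)*np.cos(yaw),np.sin(t)*np.sin(yaw),-np.cos(t)]); b=[-np.sin(yaw),np.cos(yaw),0]
    return a,ori(a,b)
E
python3 - <<'E'
from h import *
for dt in (0,10,15,20,25,30):
    for nm,g,ti,yaw in [("hook",[.40,.37,.055],-dt,-.28),("mount",[.60,-.12,.17],42-dt,.08),("pull",[.57,-.12,.14],42-dt,.08),("up",[.54,-.12,.30],42-dt,.08),("hasp",[.66,-.09,.20],42-dt,.08)]:
        a,q=tdir(ti,yaw); r=arm.ik(np.array(g)-.054*a,q); print(dt,nm,None if r is None else np.round(r,2))
E
```

```text
0 hook [-0.77  0.72 -0.02  1.91  0.03  0.51  0.48]
0 mount [ 0.89  0.73 -0.95  2.18  2.28  0.43 -0.25]
0 pull [ 0.99  0.89 -1.14  2.27  2.26  0.65 -0.15]
0 up [ 0.91  0.3  -0.75  2.17 -0.35  0.05  2.25]
0 hasp [ 0.68  0.65 -0.76  2.03  2.09  0.28 -0.17]
10 hook [-0.63  0.76 -0.13  1.83 -0.1   0.65  0.64]
10 mount [ 0.48  0.54 -0.35  2.07  0.77  0.03  1.12]
10 pull [ 0.76  0.66 -0.76  2.16  1.94  0.28  0.03]
10 up [ 0.05  0.24  0.28  2.06 -0.72  0.41  2.56]
10 hasp [ 0.3   0.54 -0.21  1.91 -0.08  0.16  1.87]
15 hook [-0.57  0.79 -0.17  1.79 -0.14  0.72  0.71]
15 mount [ 0.42  0.54 -0.29  2.01  0.1   0.16  1.77]
15 pull [ 0.45  0.56 -0.3   2.11  0.5   0.05  1.39]
15 up [-0.01  0.26  0.34  2.   -0.54  0.51  2.38]
15 hasp [ 0.22  0.54 -0.11  1.84 -0.14  0.3   1.91]
20 hook [-0.52  0.82 -0.21  1.75 -0.18  0.8   0.76]
20 mount [ 0.33  0.54 -0.17  1.94 -0.06  0.3   1.9 ]
20 pull [ 0.4   0.56 -0.25  2.04  0.13  0.18  1.74]
20 up [-0.23  0.32  0.63  1.94 -0.57  0.66  2.39]
20 hasp [ 0.15  0.56 -0.01  1.77 -0.17  0.44  1.93]
25 hook [-0.47  0.85 -0.24  1.71 -0.22  0.88  0.8 ]
25 mount [ 0.23  0.55 -0.05  1.88 -0.13  0.44  1.95]
25 pull [ 0.3   0.56 -0.13  1.98 -0.04  0.32  1.88]
25 up [-0.23  0.34  0.62  1.87 -0.47  0.76  2.29]
25 hasp [ 0.09  0.58  0.06  1.7  -0.17  0.58  1.92]
30 hook [-0.43  0.88 -0.26  1.66 -0.25  0.96  0.84]
30 mount [ 0.17  0.57  0.03  1.81 -0.14  0.57  1.95]
30 pull [ 0.23  0.58 -0.04  1.91 -0.07  0.45  1.91]
30 up [-0.18  0.36  0.54  1.8  -0.35  0.86  2.18]
30 hasp [ 0.06  0.61  0.1   1.63 -0.16  0.71  1.9 ]
```

```bash
cat >> h.py <<'E'
def goto(g,tilt,yaw,mode="j",v=.15,off=.054):
    a,q=tdir(tilt,yaw); p=np.array(g)-off*a
    if mode=="j": arm.movep(p,q)
    else: arm.line_to(p,v,q)
def wshot(fn):
    p,q=arm.read_tool_pos(),arm.read_eef_rot(); im=snapshot("wrist"); cv2.imwrite("pics/"+fn+".png",im); np.savez("pics/"+fn,p=p,q=q); return im
def wcam(fn):
    d=np.load("pics/"+fn+".npz"); return Cam("wrist",d["p"],d["q"])
E
python3 - <<'E'
from h import *
goto([.40,.36,.25],-20,-.28); wshot("w_hook"); print(arm.read_time())
goto([.45,.12,.36],10,0); 
goto([.55,-.12,.33],20,.08); wshot("w_lock"); print(arm.read_time(),arm.read_joint_positions(),arm.read_ft_force())
E
```

```text
1.575
3.6917 [ 0.12491375  0.27101148  0.13016811  1.82619964 -0.22153138  0.72715364
  2.04148915] [ 0.1182882   1.43302611 -0.70221153]
```

View pics/w_hook.png

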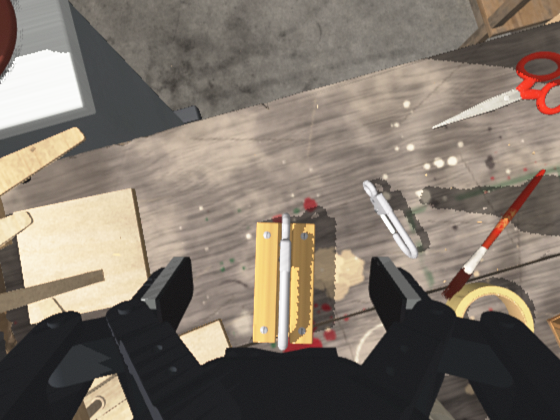

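View pics/w_lock.png

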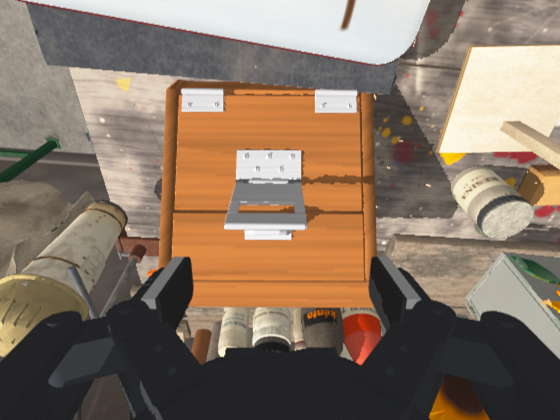

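The wrist views are clear. The block and hook run from (287,214) to (282,348). The locker shows its hinge plate at (268,165), the strap edge at row 227 and the staple's bar showing behind it at (268,235). I'll zoom in for exact pixels.

```bash
python3 - <<'E'
import cv2
s=cv2.imread("pics/w_hook.png"); d=cv2.imread("pics/w_lock.png")
def crop(im,x,y,w,h,k,n): cv2.imwrite(n,cv2.resize(im[y:y+h,x:x+w],None,fx=k,fy=k,interpolation=cv2.INTER_NEAREST))
crop(s,220,205,130,150,4,"pics/w_hookz.png")
crop(d,200,130,130,120,5,"pics/w_lockz.png")
E
```

```text
(no output)
```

View pics/w_hookz.png

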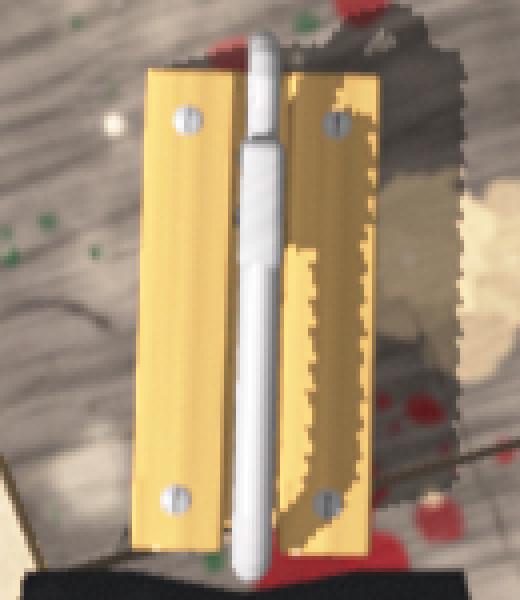

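View pics/w_lockz.png

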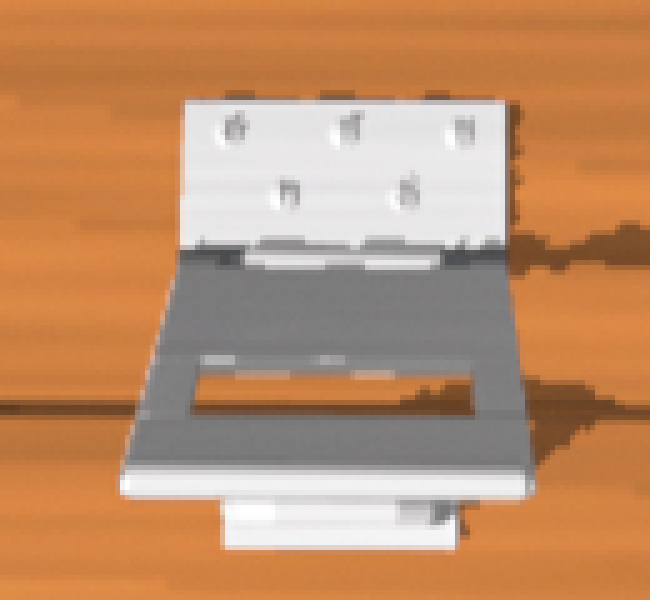

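```bash
cat > c.py <<'E'
exec(open("a.py").read().split("P={")[0])
WH=wcam("w_hook"); WL=wcam("w_lock")
zh=lambda u,v:(220+u/4-.5,205+v/4-.5); zl=lambda u,v:(200+u/5-.5,130+v/5-.5)
print("block corners .034"); C=[WH.plane(zh(*p),.034) for p in [(148,69),(380,73),(372,555),(132,550)]]
for c in C: print(c)
print("size",np.linalg.norm(C[0]-C[1]),np.linalg.norm(C[1]-C[2]),np.linalg.norm(C[0]-C[3]),"ctr",np.mean(C,0),"yaw",[np.arctan2(*(C[i]-C[j])[1::-1]) for i,j in ((3,0),(2,1))])
A=[WH.plane(zh(*p),.065) for p in [(243,143),(284,143),(280,266),(239,266)]]
print("shank top",*A,"w",np.linalg.norm(A[0]-A[1]),"len",np.linalg.norm(A[0]-A[3]))
m=(A[0]+A[1])/2; n=(A[2]+A[3])/2; d=(n-m)/np.linalg.norm(n-m); print("yaw",np.arctan2(d[1],d[0]),"origin est",m+d*.026,n-d*.010)
print("shank x=-26 by tri:",tri((WH,zh(262,143)),(S,sb(212,205))))
print("eye end mid (z~20mm ->.04..)",WH.plane(zh(262,32),.045),"nose",WH.plane(zh(248,585),.05))
print("hingeR(img left)",tri((WL,zl(181,258)),(S,sl(368,355))),"hingeL",tri((WL,zl(508,258)),(S,sl(252,297))))
print("strap tip imgleft",tri((WL,zl(121,482)),(S,sl(384,245)),(D,dl(335,62))),"imgright",tri((WL,zl(533,482)),(S,sl(268,182)),(D,dl(318,103))))
print("plate corners",tri((WL,zl(182,101)),(S,sl(336,415)),),tri((WL,zl(507,101)),(S,sl(224,349)),(D,dl(343,247))))
print("staple pl", tri((WL,zl(222,549)),(S,sl(410,245))))
E
python3 c.py
```

```text
block corners .034
[0.3632 0.3429 0.034 ]
[0.3833 0.4089 0.034 ]
[0.5167 0.3673 0.034 ]
[0.4962 0.3007 0.034 ]
size 0.069026094888096 0.13971808464182867 0.13945627161021948 ctr [0.4399 0.355  0.034 ] yaw [np.float64(-0.3069234965030488), np.float64(-0.3023142273577938)]
shank top [0.3905 0.3644 0.065 ] [0.3936 0.3751 0.065 ] [0.4249 0.3649 0.065 ] [0.4219 0.3543 0.065 ] w 0.011098698125114445 len 0.03293034064019613
yaw -0.31230998629513573 origin est [0.4168 0.3618 0.065 ] [0.4139 0.3627 0.065 ]
shank x=-26 by tri: (array([0.3913, 0.3697, 0.0663]), np.float64(0.0006540810778403088))
eye end mid (z~20mm ->.04..) [0.3623 0.3782 0.045 ] nose [0.5087 0.3321 0.05  ]
hingeR(img left) (array([ 0.6252, -0.1621,  0.1278]), np.float64(7.052401977965448e-06)) hingeL (array([ 0.6213, -0.0859,  0.1221]), np.float64(0.001436143660725071))
strap tip imgleft (array([ 0.6192, -0.1619,  0.2154]), np.float64(0.003915238473283122)) imgright (array([ 0.6165, -0.0867,  0.2118]), np.float64(0.00259523169026024))
plate corners (array([ 0.5998, -0.165 ,  0.0995]), np.float64(1.1240304312966915e-05)) (array([ 0.5963, -0.089 ,  0.0993]), np.float64(0.003996009984353182))
staple pl (array([ 0.671 , -0.1477,  0.1742]), np.float64(0.0004507725889480235))
```

```bash
cat >> h.py <<'E'
YAW=.08
def frame(yaw=YAW):
    s,c=np.sin(np.radians(42)),np.cos(np.radians(42)); h=np.array([np.cos(yaw),np.sin(yaw),0]); z=np.array([0,0,1.])
    return c*h+s*z, np.cross(z,h), -s*h+c*z   # u,w,n
E
cat > hasp.py <<'E'
from h import *
np.set_printoptions(precision=4,suppress=True)
import sys
WL=wcam("w_lock"); zl=lambda u,v:(200+u/5-.5,130+v/5-.5)
L,R=WL.plane(zl(508,258),.125),WL.plane(zl(181,258),.125); print("hinge ends",L,R,"w",np.linalg.norm(L-R),"yaw",np.arctan2(-(L-R)[0],(L-R)[1]))
H=np.array([.6233,-.124,.125]); u,w,n=frame()
a,q=tdir(20,YAW); perp=np.cross(w,a); perp*=np.sign(perp@u); print("perp",perp@u,perp@n)
def tcp(th,r=.080,off=.002,y=.036): return H+r*(np.cos(th)*u+np.sin(th)*n)+off*(-np.sin(th)*u+np.cos(th)*n)+y*w-.011*perp-.073*a
arm.move_gripper(0.0,40)
arm.movep(tcp(1.35,.10),q)
wshot("w_pre")
arm.line_to(tcp(1.2),.15)
for th in (1.0,.8,.6,.45,.3,.15,.05,0.0):
    arm.line_to(tcp(th),.1); print(th,arm.read_time(),arm.read_ft_force())
    if np.linalg.norm(arm.read_ft_force())>15: break
arm.line_to(arm.read_tool_pos()+.09*n,.25)
goto([.55,-.12,.33],20,YAW); wshot("w_lock2"); cv2.imwrite("pics/side2.png",snapshot("side")); cv2.imwrite("pics/scene2.png",snapshot("scene")); print(arm.read_time(),arm.read_ft_force())
E
python3 hasp.py
```

```text
hinge ends [ 0.6209 -0.087   0.125 ] [ 0.627  -0.1624  0.125 ] w 0.07563088803560929 yaw 0.08026927329634839
perp 0.9271838545667875 -0.37460659341591224
1.0 5.6333 [-0.3948  0.0143 -0.2062]
0.8 5.9417 [-0.7401  0.1325 -0.637 ]
0.6 6.25 [-0.2577  0.8158 -0.3033]
0.45 6.5167 [-0.736   0.0049 -0.9657]
0.3 6.7833 [-0.6509  0.2259 -0.2987]
0.15 7.05 [ 0.0275  0.007  -0.0393]
0.05 7.3 [ 0.0096  0.5071 -0.1045]
0.0 7.55 [-0.8835  0.1495  0.228 ]
8.6667 [ 0.4947  0.1091 -0.3613]
```

View pics/w_lock2.png

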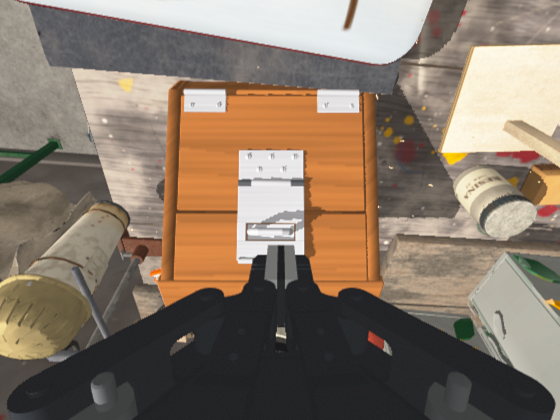

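View pics/w_pre.png

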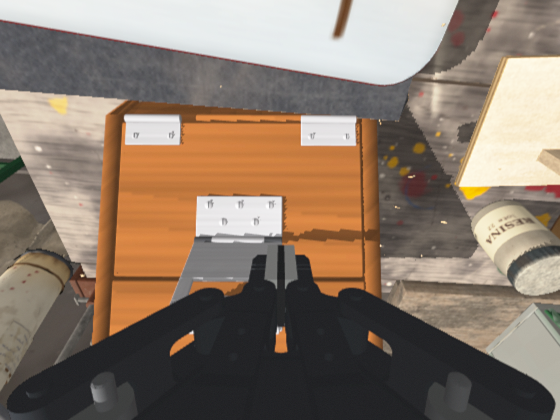

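The strap now lies down, with its far edge at row 262 and the staple showing in the slot at (270,232). I'll zoom in on the staple and check the strap in the other views.

```bash
python3 - <<'E'
import cv2,numpy as np
w=cv2.imread("pics/w_lock2.png");d=cv2.imread("pics/side2.png");s=cv2.imread("pics/scene2.png")
def crop(im,x,y,w,h,k): return cv2.resize(im[y:y+h,x:x+w],None,fx=k,fy=k,interpolation=cv2.INTER_NEAREST)
cv2.imwrite("pics/z2w.png",crop(w,225,140,90,130,4))
cv2.imwrite("pics/z2s.png",crop(s,370,210,90,90,6))
cv2.imwrite("pics/z2d.png",crop(d,225,125,90,70,7))
E
```

```text
(no output)
```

View pics/z2w.png

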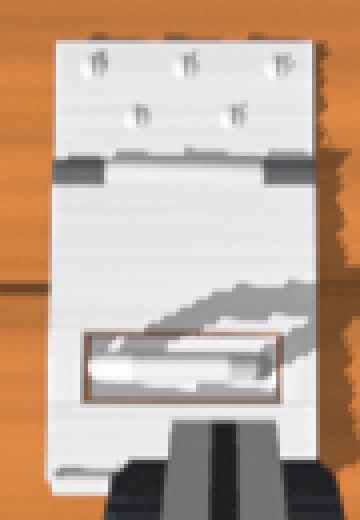

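View pics/z2s.png

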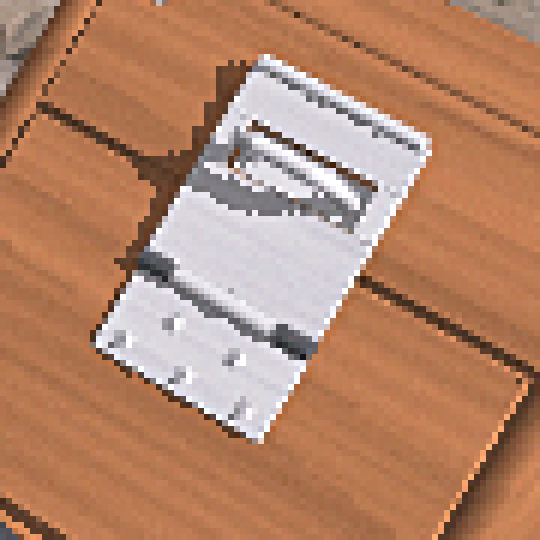

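View pics/z2d.png

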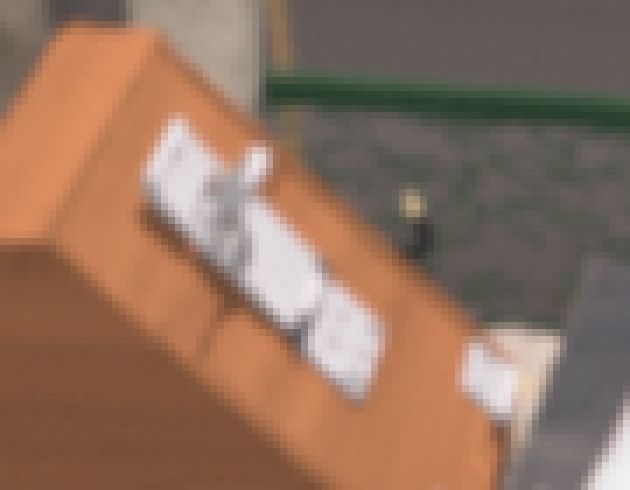

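```bash
python3 - <<'E'
from h import *
np.set_printoptions(precision=4,suppress=True)
W=wcam("w_lock2");S=Cam("scene");D=Cam("side");u,w,n=frame()
zw=lambda a,b:(225+a/4-.5,140+b/4-.5); zs=lambda a,b:(370+a/6-.5,210+b/6-.5); zd=lambda a,b:(225+a/7-.5,125+b/7-.5)
H0=np.array([.6233,-.124,.125])
# hinge again and strap far corner, plate
hl,r1=tri((W,zw(317,170)),(S,zs(145,262)));hr,r2=tri((W,zw(52,170)),(S,zs(312,347))); print("hinge L,R",hl,r1,hr,r2,"mid",(hl+hr)/2)
for nm,a in [("plate bl",((57,41),(258,440),None)),("plate br",((315,41),(96,338),(345,396)) ),("strap far img-left",((50,492),(428,140),(180,118)))]:
    o=[(W,zw(*a[0])),(S,zs(*a[1]))]+([(D,zd(*a[2]))] if a[2] else []); X,r=tri(*o); print(nm,X,r,"slope coords rel H0",(X-H0)@u,(X-H0)@w,(X-H0)@n)
B=H0+.056*u+.028*n; print("pred bar",B,"proj W",W.proj(B),"obs",zw(181,367)," S",(S.proj(B)-[369.5,209.5])*6,"D",(D.proj(B)-[224.5,124.5])*7)
for y in(-.021,.021): print((W.proj(B+y*w)-[224.5,139.5])*4,(S.proj(B+y*w)-[369.5,209.5])*6,(D.proj(B+y*w)-[224.5,124.5])*7)
E
```

```text
hinge L,R [ 0.623  -0.0861  0.1228] 0.0002304854276471202 [ 0.6233 -0.1622  0.1322] 6.660946359122461e-05 mid [ 0.6232 -0.1241  0.1275]
plate bl [ 0.5977 -0.1637  0.1019] 0.0005587449107977106 slope coords rel H0 -0.03681734151062119 -0.037517274330042545 0.002050316285561836
plate br [ 0.5986 -0.0878  0.0996] 0.00633047139345451 slope coords rel H0 -0.03318614650905667 0.03803640567569894 -0.004358358613761359
strap far img-left [ 0.6901 -0.1554  0.193 ] 0.0028014515374794498 slope coords rel H0 0.0930984984822661 -0.03660680978947083 0.00766638536354405
pred bar [ 0.6461 -0.1222  0.1833] proj W [270.5456 228.9995] obs (269.75, 231.25)  S [283.7506 163.6441] D [266.5242 179.1204]
[103.7792 358.178 ] [332.9489 189.4684] [273.8084 161.5222]
[264.5725 357.8181] [235.5555 138.3464] [259.0378 197.2074]
```

```bash
python3 - <<'E'
from h import *
arm.move_gripper(1.0)
for i,(g,t) in enumerate([([.535,-.12,.24],28),([.60,-.12,.30],0)]):
    try:
        goto(g,t,YAW,"l",.25); wshot(f"w_st{i}"); print(i,arm.read_time(),arm.read_tool_pos())
    except arm.MotionError as e: print(i,e)
import cv2
for i in(0,1):
    im=cv2.imread(f"pics/w_st{i}.png"); 
    if im is not None: cv2.imwrite(f"pics/z_st{i}.png",cv2.resize(im[100:300,180:380],None,fx=3,fy=3,interpolation=cv2.INTER_NEAREST))
E
```

```text
0 10.0333 [ 0.51152633 -0.12261536  0.28951918]
1 11.075 [ 0.59938968 -0.12010553  0.35442523]
```

```bash
ls pics
```

```text
d_blk.png
d_lock.png
s_blk.png
s_lock.png
scene0.png
scene2.png
side0.png
side2.png
w_hook.npz
w_hook.png
w_hookz.png
w_lock.npz
w_lock.png
w_lock2.npz
w_lock2.png
w_lockz.png
w_pre.npz
w_pre.png
w_st0.npz
w_st0.png
w_st1.npz
w_st1.png
wrist0.png
z2d.png
z2s.png
z2w.png
z_st0.png
z_st1.png
```

View pics/z_st0.png

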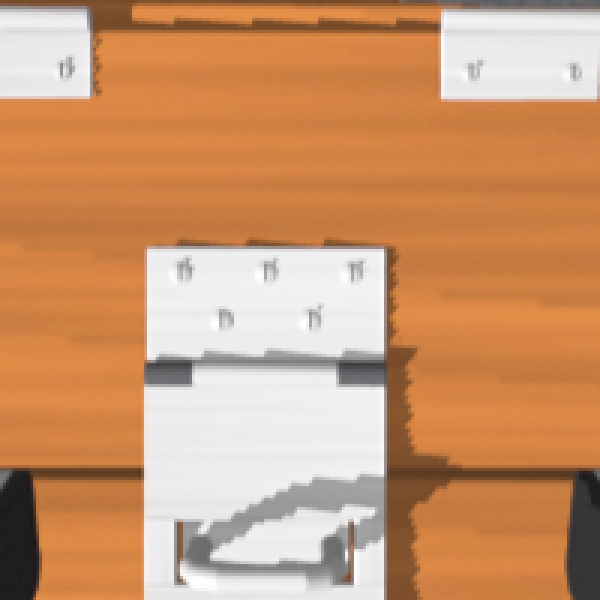

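View pics/z_st1.png

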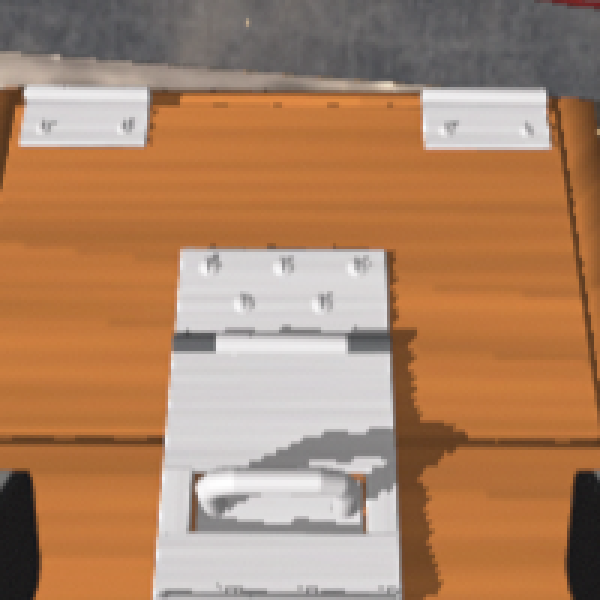

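```bash
python3 - <<'E'
import cv2
im=cv2.imread("pics/w_st0.png");cv2.imwrite("pics/z_st0b.png",cv2.resize(im[260:320,220:320],None,fx=7,fy=7,interpolation=cv2.INTER_NEAREST))
im=cv2.imread("pics/w_st1.png");cv2.imwrite("pics/z_st1b.png",cv2.resize(im[230:310,220:320],None,fx=7,fy=7,interpolation=cv2.INTER_NEAREST))
E
```

```text
(no output)
```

View pics/z_st0b.png

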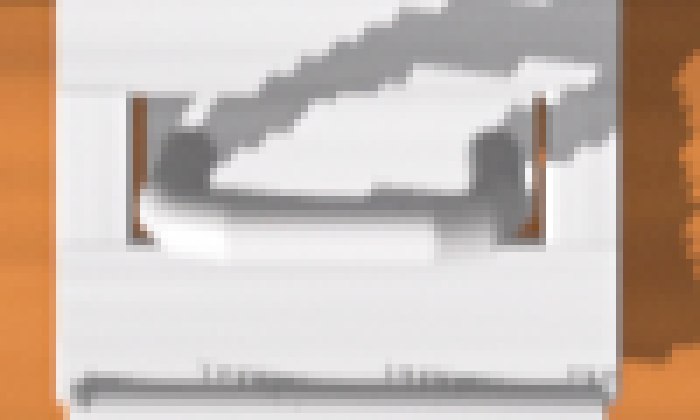

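View pics/z_st1b.png

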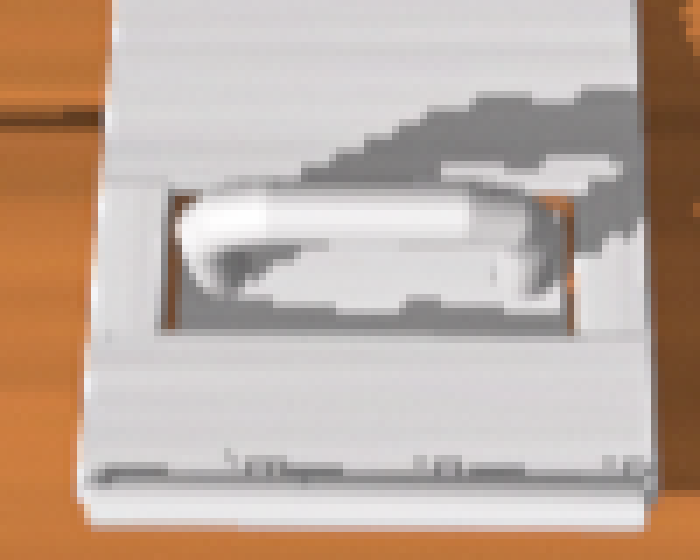

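```bash
python3 - <<'E'
from h import *
np.set_printoptions(precision=4,suppress=True)
u,w,n=frame();H0=np.array([.6233,-.124,.125])
a,b,c=wcam("w_st0"),wcam("w_st1"),wcam("w_lock2")
A=(a,(220+334/7-.5,260+227/7-.5));B=(b,(220+372/7-.5,230+214/7-.5));C=(c,(269.75,231.25))
for o in [(A,B),(A,C),(B,C),(A,B,C)]:
    X,r=tri(*o); print(X,r,(X-H0)@u,(X-H0)@w,(X-H0)@n)
# hinge: st0 crop3 row~372 cols 145..386 ; st1 row 343, cols 173..390
HA=(a,(180+265.5/3-.5,100+372/3-.5));HB=(b,(180+281.5/3-.5,100+343/3-.5));HC=(c,(225+184.5/4-.5,140+170/4-.5))
for o in [(HA,HB),(HA,HC),(HA,HB,HC)]: print("hinge",tri(*o))
S=Cam("scene");print((S.proj(X)-[369.5,209.5])*6)
E
```

```text
[ 0.6493 -0.1227  0.1833] 0.0001437506836449789 0.05836568886656007 -0.0007716800823764698 0.025887034827029042
[ 0.6489 -0.1227  0.1835] 9.648270542579187e-05 0.05820377668526803 -0.0007971871855866211 0.026368252553421914
[ 0.6496 -0.1226  0.1827] 4.7106590528070704e-05 0.05819335945861807 -0.0006921999693010795 0.025241374911064967
[ 0.6493 -0.1227  0.1833] 0.00016733101060835455 0.05830698898660598 -0.0007525649271363905 0.02591109309375267
hinge (array([ 0.6251, -0.125 ,  0.1256]), np.float64(1.658648198183467e-08))
hinge (array([ 0.6234, -0.1248,  0.1272]), np.float64(0.00019275811133653918))
hinge (array([ 0.6249, -0.1248,  0.1255]), np.float64(0.0005028238407165383))
[290.0361 160.7016]
```

```bash
cat > pick.py <<'E'
from h import *
np.set_printoptions(precision=4,suppress=True)
O=np.array([.4155,.3618,.0195]); yh=-.306; hx=np.array([np.cos(yh),np.sin(yh),0]); hz=np.array([0,0,1.])
g=O+hx*-.002+hz*.0395; T=-20
goto([.57,-.10,.36],5,0)
goto([.45,.12,.36],0,0)
goto(g+[0,0,.11],T,yh); arm.move_gripper(.38)
wshot("w_pick0"); print(arm.read_time())
goto(g+[0,0,.03],T,yh,"l",.2)
goto(g,T,yh,"l",.06); print("down",arm.read_ft_force(),arm.read_tool_pos())
arm.move_gripper(0.0,100); print("grip",arm.read_opening(),arm.read_ft_force(),arm.read_time())
goto(g+[0,0,.05],T,yh,"l",.08); print(arm.read_opening(),arm.read_ft_force())
wshot("w_pick1"); cv2.imwrite("pics/side3.png",snapshot("side")); print(arm.read_time())
E
python3 pick.py; python3 - <<'E'
import cv2,numpy as np
im=cv2.imread("pics/side3.png");cv2.imwrite("pics/side3z.png",cv2.resize(im[170:370,170:390],None,fx=3,fy=3,interpolation=cv2.INTER_CUBIC))
E
```

```text
14.2333
down [ 0.4105  0.4743 -0.2158] [0.4312 0.3568 0.1096]
grip 0.12086548203425808 [0.5266 0.0361 1.842 ] 15.7583
0.12039611865913877 [-0.599   0.0827 -2.3736]
16.6333
```

View pics/w_pick1.png

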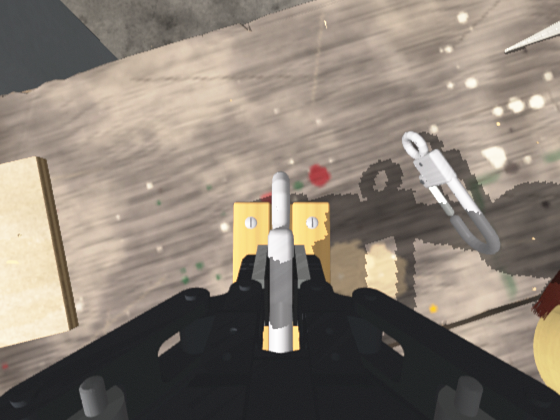

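View pics/side3z.png

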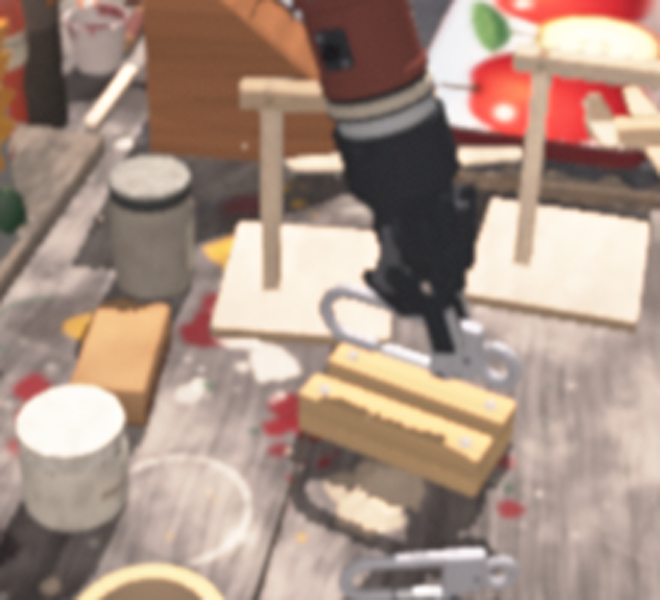

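```bash
python3 - <<'E'
from h import *
np.set_printoptions(precision=4,suppress=True)
W=wcam("w_pick1");D=Cam("side");d=np.load("pics/w_pick1.npz");print(d["p"])
O=np.array([.4155,.3618,.0195]);yh=-.306;hx=np.array([np.cos(yh),np.sin(yh),0]);z=np.array([0,0,1.])
a,q=tdir(-20,yh); g=d["p"]+.054*a; O2=g+hx*.002-z*.0395; print("lift",O2-O)
for x,zz in[(-.026,.0455),(-.056,.02),(-.053,.025),(.098,.02),(.083,.0455),(.01,.0455)]:
    X=O2+x*hx+zz*z; print(x,zz,"W",W.proj(X),"side3z",(D.proj(X)-[170,170])*3)
im=cv2.imread("pics/w_pick1.png");cv2.imwrite("pics/wp1z.png",cv2.resize(im[160:360,220:340],None,fx=4,fy=3,interpolation=cv2.INTER_NEAREST))
E
```

```text
[0.431  0.3567 0.1596]
lift [-0.0002 -0.0001  0.0499]
-0.026 0.0455 W [279.8497 228.5077] side3z [484.1154 330.0739]
-0.056 0.02 W [279.8728 172.3055] side3z [522.984  374.5904]
-0.053 0.025 W [279.8653 176.3192] side3z [519.415  367.2491]
0.098 0.02 W [280.0715 472.1532] side3z [320.9538 305.0008]
0.083 0.0455 W [280.016  484.2572] side3z [340.1313 282.0074]
0.01 0.0455 W [279.9027 310.0859] side3z [434.9434 313.6588]
```

View pics/wp1z.png

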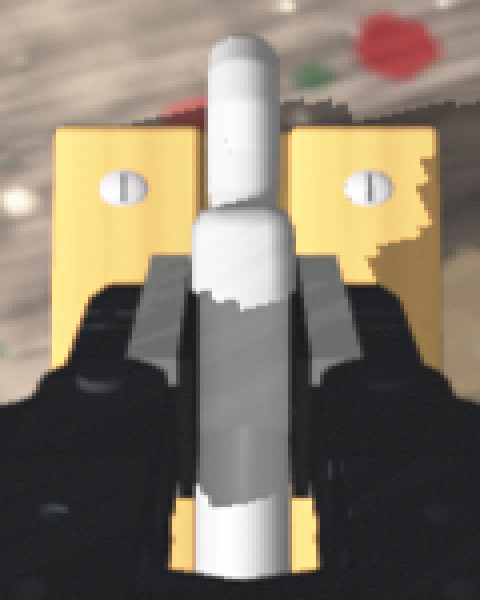

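```bash
cat > m.py <<'E'
from h import *
np.set_printoptions(precision=4,suppress=True)
B=np.array([.6491,-.1227,.1833]); u,w,n=frame()
def gp(bx,bz): return B-(bx+.002)*u-(bz-.0395)*n
TM=22
E
python3 - <<'E'
from m import *
O=np.array([.4155,.3618,.0195]);yh=-.306;hx=np.array([np.cos(yh),np.sin(yh),0]);g=O-hx*.002+[0,0,.0395]
goto(g+[0,0,.26],-20,yh,"l",.25)
goto([.46,.10,.36],0,-.1)
goto(gp(.036,-.06),TM,YAW); print(arm.read_time(),arm.read_joint_positions(),arm.read_opening())
wshot("w_m0"); cv2.imwrite("pics/side4.png",snapshot("side")); cv2.imwrite("pics/scene4.png",snapshot("scene"))
d=cv2.imread("pics/side4.png")[110:210,190:310]; s=cv2.imread("pics/scene4.png")[180:300,350:470]
cv2.imwrite("pics/m0z.png",np.hstack([cv2.resize(d,(480,400),interpolation=cv2.INTER_CUBIC)[:, :400],cv2.resize(s,(400,400),interpolation=cv2.INTER_CUBIC)]))
D=Cam("side")
a,q=tdir(TM,YAW); gg=arm.read_tool_pos()+.054*a; O2=gg+.002*u-.0395*n
for x,z in[(.098,.02),(.083,.0455),(.05,0),(-.056,.02)]: print(x,z,(D.proj(O2+x*u+z*n)-[190,110])*4)
E
```

```text
19.7583 [ 0.1873  0.3893  0.0873  1.9818 -0.3901  0.4372  2.2428] 0.11757634684149375
0.098 0.02 [294.3967  26.3452]
0.083 0.0455 [333.8689  15.8298]
0.05 0 [325.0531  91.6109]
-0.056 0.02 [449.239  171.7005]
```

View pics/m0z.png

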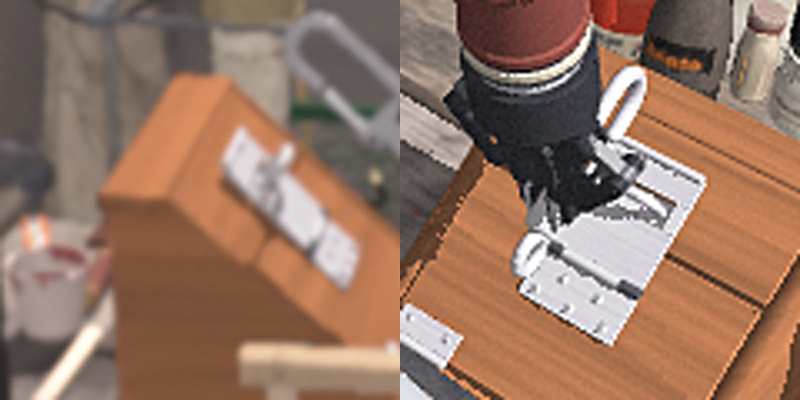

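View pics/w_m0.png

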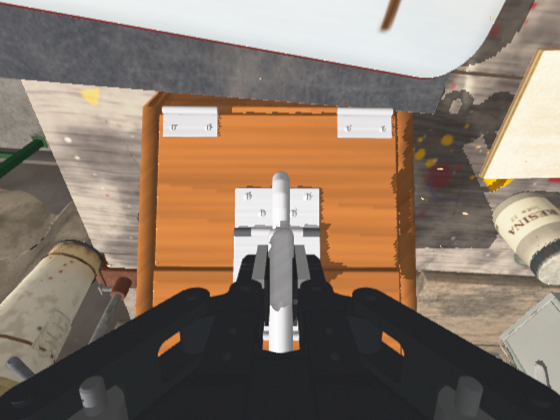

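```bash
python3 - <<'E'
from m import *
W=wcam("w_m0"); d=np.load("pics/w_m0.npz"); a,q=tdir(TM,YAW)
print(d["p"]-(gp(.036,-.06)-.054*a), Ro.from_quat(d["q"]).as_matrix().T@Ro.from_quat(q).as_matrix())
H=B-.056*u-.028*n
for s in(-.038,0,.038): print(W.proj(H+s*w),W.proj(H-.035*u+s*w))
im=cv2.imread("pics/w_m0.png");cv2.imwrite("pics/wm0z.png",cv2.resize(im[160:290,215:345],None,fx=4.5,fy=4.5,interpolation=cv2.INTER_NEAREST))
E
```

```text
[0.0009 0.0021 0.    ] [[ 1.      0.0028  0.    ]
 [-0.0028  1.     -0.0026]
 [-0.      0.0026  1.    ]]
[234.4916 231.9313] [234.845 192.794]
[277.181  231.9113] [277.1938 192.7971]
[319.82   231.8913] [319.4929 192.8002]
```

View pics/wm0z.png

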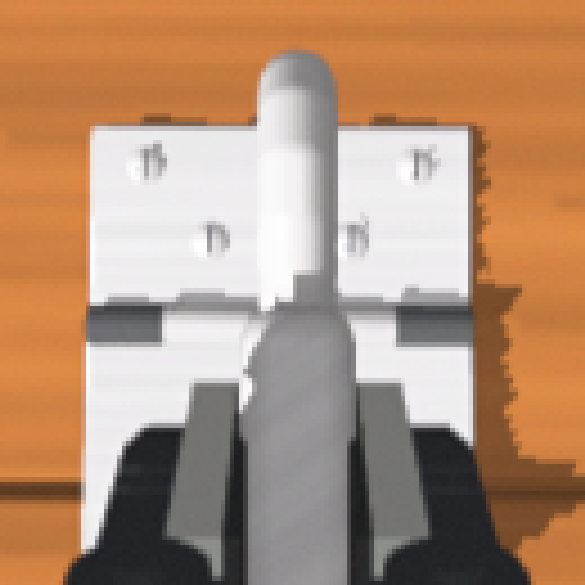

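```bash
python3 - <<'E'
from m import *
a,q=tdir(TM,YAW)
def bar():
    g=arm.read_tool_pos()+.054*a; O=g+.002*u-.0395*n; r=B-O; return np.array([r@u,r@w,r@n])
print(bar())
for bz in (-.03,-.014,-.006,.002,.008,.012,.015):
    goto(gp(.036,bz)-.001*w,TM,YAW,"l",.08 if bz<-.02 else .04); f=arm.read_ft_force(); print(bz,bar(),"f u,w,n",f@u,f@w,f@n,arm.read_opening())
    if np.linalg.norm(f)>25: print("stop"); break
print(arm.read_time()); wshot("w_m1"); cv2.imwrite("pics/side5.png",snapshot("side")); cv2.imwrite("pics/scene5.png",snapshot("scene"))
d=cv2.imread("pics/side5.png")[110:210,210:310]; s=cv2.imread("pics/scene5.png")[180:280,370:470]
cv2.imwrite("pics/m1z.png",np.hstack([cv2.resize(x,(400,400),interpolation=cv2.INTER_CUBIC) for x in (d,s)]))
E
```

```text
[ 0.0348 -0.002  -0.0597]
-0.03 [ 0.0365  0.0009 -0.0294] f u,w,n -1.3696626262125695 0.513249119131813 -1.4617759022517898 0.1224449691650417
-0.014 [ 0.0362  0.001  -0.0138] f u,w,n -1.7623107762533774 -0.001381308782125031 -1.6411630932837553 0.11809296892071786
-0.006 [ 0.0358  0.0013 -0.006 ] f u,w,n -1.1861497810432557 -0.13703627801388663 0.5592741600623304 0.12041863074719948
0.002 [0.0357 0.0011 0.0021] f u,w,n -0.22908172858758138 -0.9752127110131583 2.106428494771 0.1161719660388139
0.008 [0.0365 0.0007 0.0082] f u,w,n -1.5555701441525969 0.4391586494933712 2.267729980091388 0.11674493002365142
0.012 [0.0368 0.0009 0.0122] f u,w,n -2.155725715717255 -0.6276396730556064 1.9046837083024735 0.11879420788237254
0.015 [0.0367 0.001  0.0151] f u,w,n -2.8123363742426712 -0.18568853666502685 3.0967435637350484 0.11900481503335013
22.4833
```

View pics/m1z.png

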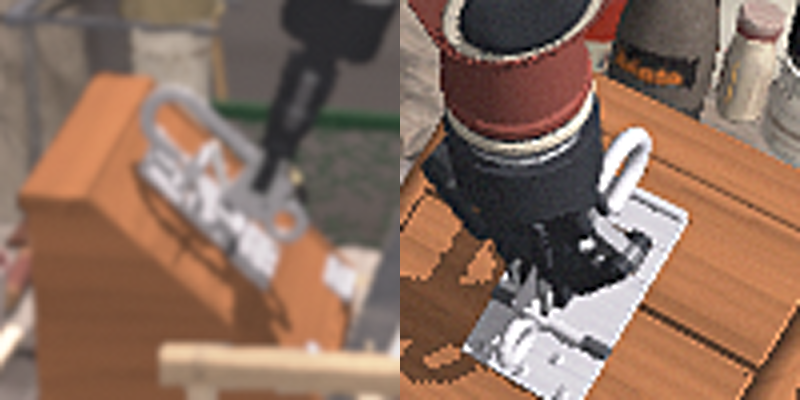

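The force rose by 3–5 N from bz = -6 mm, which matches the gate spring. The side view shows the bar inside the hook, so I'll draw it into the bend.

```bash
python3 - <<'E'
from m import *
a,q=tdir(TM,YAW)
def bar():
    g=arm.read_tool_pos()+.054*a; O=g+.002*u-.0395*n; r=B-O; return np.array([r@u,r@w,r@n])
for bx,bz in ((.044,.016),(.052,.017),(.060,.018),(.068,.019),(.076,.0195),(.079,.0195)):
    goto(gp(bx,bz),TM,YAW,"l",.05); f=arm.read_ft_force(); print(bx,bar(),"f",f@u,f@w,f@n,arm.read_opening())
    if np.linalg.norm(f)>25: print("stop"); break
arm.pause(.2);print(arm.read_time()); wshot("w_m2"); cv2.imwrite("pics/side6.png",snapshot("side")); cv2.imwrite("pics/scene6.png",snapshot("scene"))
d=cv2.imread("pics/side6.png")[110:210,210:310]; s=cv2.imread("pics/scene6.png")[200:300,370:470]
cv2.imwrite("pics/m2z.png",np.hstack([cv2.resize(x,(400,400),interpolation=cv2.INTER_CUBIC) for x in (d,s)]))
E
```

```text
0.044 [ 0.0461 -0.0005  0.016 ] f -5.305182186223199 0.13651599340640677 -0.22925095175269175 0.11816210819436457
0.052 [ 0.0516 -0.      0.0173] f -1.418348168781222 0.5144998980440252 -0.2639627604839482 0.11798459975940086
0.06 [0.0543 0.0004 0.0174] f 4.249931444207581 0.8405491921367596 9.153952536842588 0.12195031866953215
0.068 [0.0566 0.0007 0.0175] f 13.646424409920028 3.9465709268943967 22.483853166089173 0.11624790221702828
stop
24.0667
```

View pics/m2z.png

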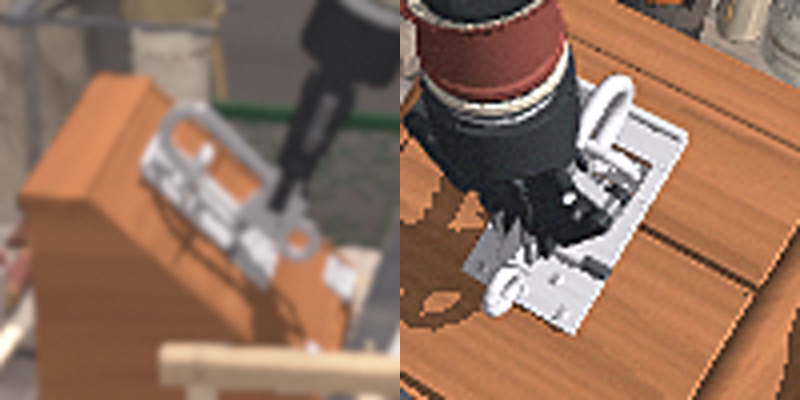

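View pics/w_m2.png

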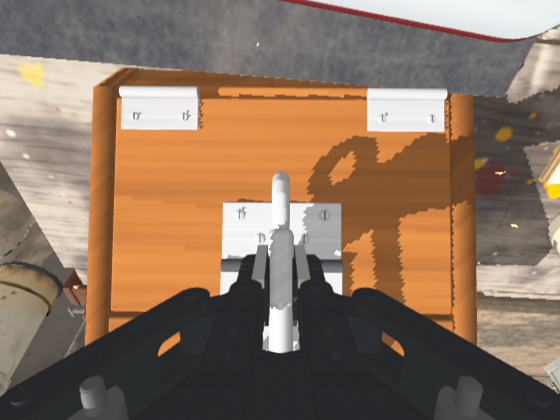

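The draw stopped at bx ≈ 57 mm with a push along +u and +n. At that point the pin boss lies right over the strap's hinge knuckle. I'll lift 6 mm off the slope, keeping the bar clear of the nose tip, pass the knuckle and then go on.

```bash
python3 - <<'E'
from m import *
a,q=tdir(TM,YAW)
def bar():
    g=arm.read_tool_pos()+.054*a; O=g+.002*u-.0395*n; r=B-O; return np.array([r@u,r@w,r@n])
for bx,bz in ((.0565,.0115),(.062,.0115),(.068,.0125),(.074,.015),(.079,.017)):
    goto(gp(bx,bz),TM,YAW,"l",.05); f=arm.read_ft_force(); print(bx,bar(),"f",f@u,f@w,f@n,arm.read_opening())
    if np.linalg.norm(f)>15: print("stop"); break
arm.pause(.2);print(arm.read_time()); wshot("w_m3"); cv2.imwrite("pics/side7.png",snapshot("side")); cv2.imwrite("pics/scene7.png",snapshot("scene"))
d=cv2.imread("pics/side7.png")[110:210,210:310]; s=cv2.imread("pics/scene7.png")[200:300,370:470]
cv2.imwrite("pics/m3z.png",np.hstack([cv2.resize(x,(400,400),interpolation=cv2.INTER_CUBIC) for x in (d,s)]))
E
```

```text
0.0565 [ 0.0571 -0.0001  0.0118] f -1.4388525470541969 0.6791725007537488 -0.787794389920746 0.12058758874859088
0.062 [0.0636 0.     0.0117] f -0.9269099167618177 -0.5340031280503508 -1.036174815994352 0.11885829958001952
0.068 [0.0687 0.0001 0.0125] f -1.1688781477363328 -0.7671137733321262 -1.438040803213597 0.11894000910681385
0.074 [ 0.0746 -0.      0.0151] f -0.959927946721743 -0.47362015328344753 -1.489425522797466 0.11806556935099619
0.079 [ 0.0796 -0.      0.017 ] f -1.7427899921091483 0.5153663745141345 -1.545601936720715 0.11872764612007569
25.9167
```

View pics/m3z.png

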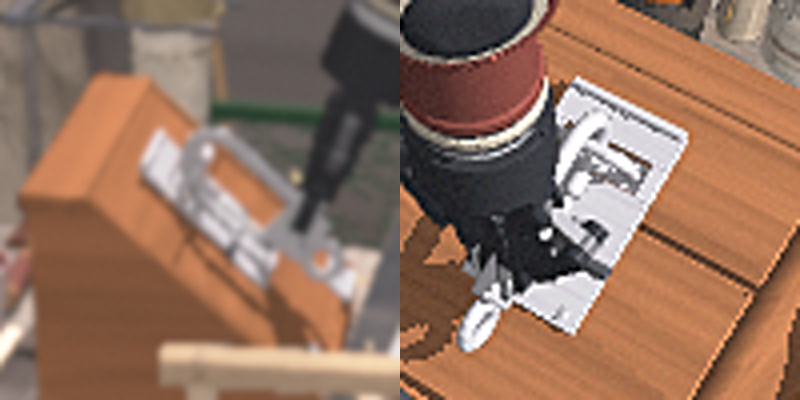

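```bash
python3 - <<'E'
from m import *
a,q=tdir(TM,YAW)
goto(gp(.0815,.0195),TM,YAW,"l",.04); f=arm.read_ft_force(); print("f",f@u,f@w,f@n)
arm.move_gripper(.35); arm.pause(.2)
arm.line_to(arm.read_tool_pos()-.13*a,.15)
arm.pause(.3); wshot("w_end"); cv2.imwrite("pics/side8.png",snapshot("side")); cv2.imwrite("pics/scene8.png",snapshot("scene")); print(arm.read_time(),arm.read_ft_force())
W=wcam("w_end"); im=cv2.imread("pics/w_end.png"); d=cv2.imread("pics/side8.png")[110:210,210:310]; s=cv2.imread("pics/scene8.png")[200:300,370:470]
cv2.imwrite("pics/m4z.png",np.hstack([cv2.resize(x,(400,400),interpolation=cv2.INTER_CUBIC) for x in (d,s)]))
E
```

```text
f -0.5922528773787881 -0.12020351377083097 1.4795497135723332
28.3083 [-0.4578  0.2788 -0.2013]
```

View pics/m4z.png

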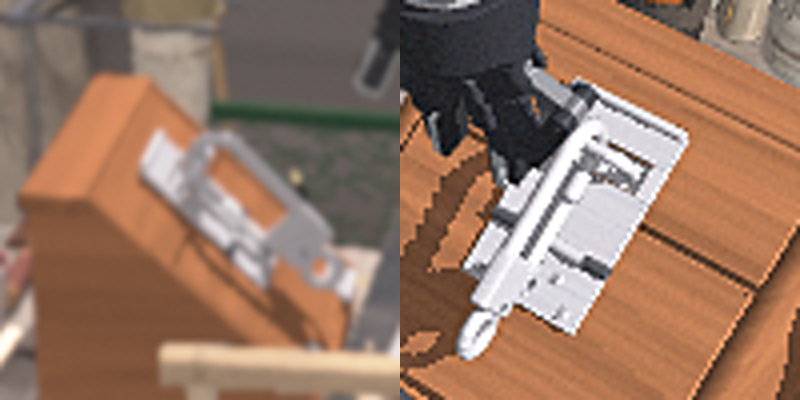

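View pics/w_end.png

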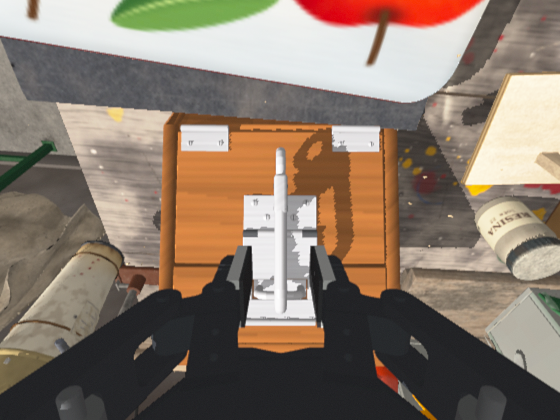

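View pics/scene8.png

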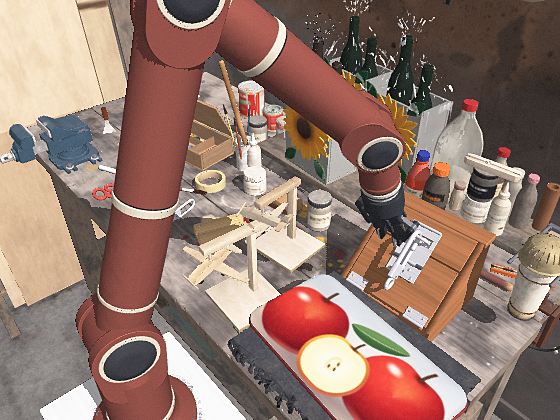

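The hook hangs on the staple and the gripper is clear of it. I'll check the gate up close from the side, where its rod should run straight along the lower edge.

```bash
python3 - <<'E'
from m import *
goto([.55,.02,.30],15,YAW); 
try: goto([.60,.03,.27],5,-1.0); 
except arm.MotionError as e: print(e)
wshot("w_end2"); print(arm.read_time(),arm.read_tool_pos())
d=snapshot("side")[135:190,245:305]; s=snapshot("scene")[215:295,380:450]
cv2.imwrite("pics/m5z.png",np.hstack([cv2.resize(x,(400,400),interpolation=cv2.INTER_CUBIC) for x in (d,s)]))
E
```

```text
29.9917 [0.597  0.0322 0.324 ]
```

View pics/m5z.png

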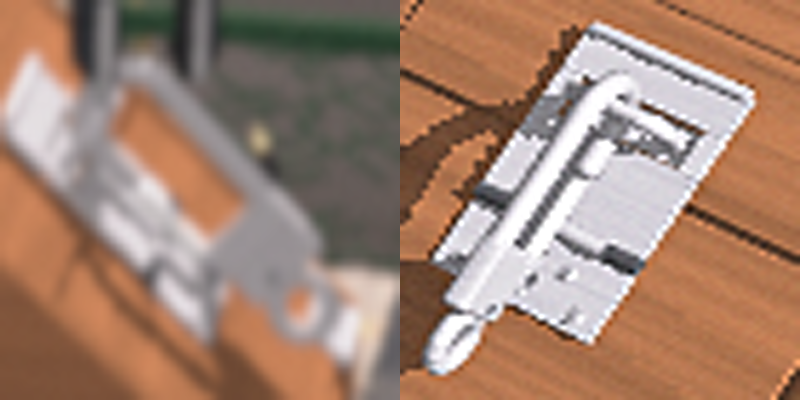

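View pics/w_end2.png

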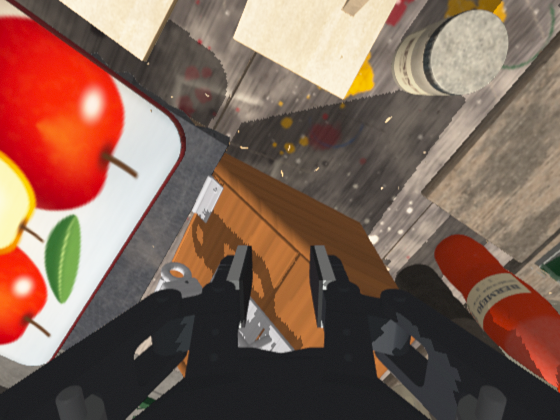

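```bash
python3 - <<'E'
from h import *
from station import ticket
p=arm.read_tool_pos(); arm.line_to(np.array(p)+[-.03,0,.03],.15); arm.pause(.3); print(arm.read_time(),arm.read_ft_force())
s=snapshot("scene"); a=cv2.imread("pics/scene0.png"); d=snapshot("side"); b=cv2.imread("pics/side0.png")
for nm,x,y,(r0,r1,c0,c1) in [("jar",s,a,(188,232,305,333)),("tub",d,b,(300,346,174,214)),("sand",d,b,(270,312,193,228))]: print(nm,"mean diff",cv2.absdiff(x[r0:r1,c0:c1],y[r0:r1,c0:c1]).mean())
print(ticket.finish_job())
E
```

```text
30.825 [ 0.01625744  0.23486143 -0.33908511]
jar mean diff 9.278138528138529
tub mean diff 2.8807971014492755
sand mean diff 4.069614512471655
the job is handed in; nothing more can be done
None
```

The locker is locked: I handed the job in at about 31 s of the 58 s allowed, and the hand-in gave no verdict.

**What I did:** I folded the hasp strap flat with the closed fingertips. I took the larger snap hook from the block, pressed its gate onto the staple bar, drew the bar into the bend, let go and backed off.

**Hitch:** While drawing, the hook's pin boss caught on the strap's hinge knuckle with about 27 N at the wrist. I lifted the hook about 6 mm off the slope and finished the draw with no load.

**Last checks:**
- **Strap:** it lies flat in all three views.
- **Hook on the staple:** before release, the arm's position put the bar at about x = 81, y = 0, z = 19 mm in the hook. The final scene and side pictures show the bar in the bend.
- **Gate:** it looks straight and shut against the nose tip. I judged this from the pictures only and did not test it by pulling.
- **Bystanders:** the tub and sanding block match the starting pictures closely. The jar's region differs a little more (mean difference 9 grey levels), which I put down to shadow without checking further; nothing was seen to touch it.
- **Robot:** the wrist force was about 0.4 N, so it was touching nothing.

**Disagreement:** the scene camera placed the staple bar 2–3 pixels away from where the wrist camera did, and I relied on the wrist camera.

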